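# Index the turning arm to the slotted plate

### The arm

A 6-joint arm with a two-finger parallel gripper is mounted at the origin on a cart in front of the work surface, level with it; the furniture and walls round the work are solid. World frame = base frame: x ahead of the robot, y to its left, z up, the work surface at z = 0. Lengths are in m, angles in rad, forces in N, time in s.
With the tool pointing down it reaches from about 0.3 to 0.875 m from the base axis. Payload 4.2 kg.
Tool frame: the origin (TCP) lies at the very end of the fingers, on their centre line; the grasp point (between the pads) lies behind it (manip.grasp_offset is the x of the grasp point in the tool frame, in m); x points along the fingers, z is the direction in which the jaws open and shut, and the axes are right-handed (so a half turn about x gives the same grasp; the last joint's range is limited). The gripper opens to 85 mm and grips with 20 to 120 N. Pads are 22 mm wide; open, the fingers measure 114 mm over their backs; the gripper's body (76 mm by 85 mm) begins 54 mm behind the grasp point. The pads swing forward as they close: fully open they stand 13 mm farther back than shut.
Start: joints at [1.167, 0.32, 1.565, -0, 1.257, -0.02], TCP at [0.215, 0.533, 0.231] pointing down, gripper open.
Joint ranges: [-3.11, 3.11], [-0.84, 2.01], [0.21, 2.61], [-1.34, 4.49], [0.05, 2.63], [-2.56, 2.56]. Speed limits (rad/s): [2.57, 2.57, 3.14, 3.14, 3.14, 3.14].

### API

Orientations are given as a rotation vector (axis times angle).
In Python, from bench import get_obs, get_image, manip gives the robot as it stands. The module is installed in compiled form; this text tells all that it offers.
- The arm moves only by the tool send_rows, never from a script. Its argument "deltas" is a list that holds one entry, the list of rows, each a list of 6 numbers: the shift along the tool's x, y, z in mm, then the turn, a rotation vector about the tool's x, y, z in degrees. In form: [[[tx, ty, tz, wx, wy, wz], ...]]. A call has 1 to 5 rows; each row is the pose to reach, as a shift and turn from the pose commanded when the call began, along the tool's axes at that moment; what a row does not reach only later rows make up. A row lasts 1/10 s, in which the tool goes at most 50 mm and 8.59 degrees, less where a joint would pass 70% of its speed; a pose out of reach is approached as far as the arm can. A call with a gripper value outside its range is refused whole. "hand" is the finger opening in mm, from 0 to 85.4, set as the call begins (left out, the last holds). The fingers move at their own pace and stop on an object; "squeeze" is the grip in N (left out, the last holds). Time passes only in rows, so rows that repeat a pose let the fingers close. It gives the time, the measured TCP pose, the force and the opening at its end, in the units of the state.
- get_obs(): the state, without advancing time (a new reading comes with each control period).
- get_image(name): name is "scene" or "top" or "wrist"; returns a dict with "pixels" (480x640x3 uint8, blue, green, red), "vfov" (degrees; the focal length in pixels is half the picture's height over the tangent of half this angle, whatever the lens; pixels are square), "cx", "cy" (the principal point, pixels), "world_from_camera" (4x4, takes a point from camera to world coordinates); the wrist camera has in their place "hand_eye" (4x4, takes a point from camera to tool coordinates, whose origin is the TCP and whose axes are the tool frame's). Camera axes: x right, y down, z forward; pixel columns grow to the right and rows downward; lengths in m; the calibration is good to about 2 mm. The wrist camera is an equidistant fisheye: a pixel r from the principal point sees the ray r / f radians off the axis. A picture is of the moment at which its call begins: read the wrist's pose just before it. There is no depth.
- manip.job_done(): hands the job in, once; it reports no verdict.
The state is a dict: "t": time; "qpos": joint angles; "joint_velocities": joint speeds; "joint_efforts": joint torques, N m; "tcp_pos": TCP position; "tcp_rot": TCP orientation; "contact_force": force on the tool from outside, world axes, zero at the start; "ft_torque": the same for the moment, N m; "width": opening from 0.0 (shut) to 1.0 (fully open).
Only numpy, scipy, OpenCV 4.12 (cv2) and the standard library are available. Lean on these libraries where they do the work, as an engineer would, in place of code of your own. Each camera call takes 0.05 s, during which the arm holds its last target. There are 200 camera calls.

### The job

Take the index arm by its handle and turn it the shorter way round, slowly, to the station whose steel plate has the slot, until its spring pin drops fully into the slot; feel for the slot, and do not force the arm on once the pin has caught. Then swing the clamp lever over to its other end position, let go, and leave the loose things nearby where they are.

Things in the scene. Friction and masses are not known exactly. Their poses are not given: they have to be found in the camera images.
- index_base: fixed aluminium index plate, 160 mm (x) by 166 mm (y), 18 mm thick, with a tongue on its -x side that carries the clamp lever. Origin on the bench under the arm's pivot, z up. Handle and pin run on a circle of 60 mm radius about it. Two stations, at +y and -y on that circle, each have a flat steel plate, 100 (x) by 36 mm, 2 mm high; the pin rides up its bevelled edge with a push of some 3 N.
- index_arm (a joint): angle of the index arm about its upright pivot, rad, counter-clockwise from above. It turns without end and the value is not wrapped: a full turn apart is the same place. At 0 (and 2 pi) the arm points along the index plate's +x, at pi/2 to the station at +y, at 3 pi/2 to the one at -y. Drag is 3 to 5 N at the handle; the arm stays where it is left.
- handle (a point): centre of the grip at the end of the arm: upright, black, round, 25 mm in diameter, 50 mm tall (from 30 mm below to 20 mm above this point). It spins freely about its own upright axis, so it can be held in a fixed gripper direction while the arm turns. The spring pin is right below it.
- index_pin (a joint): how far the spring pin (8 mm thick, round nose, spring of about 6 N) stands below the top of the station plates, m: 0.002 on the index plate, 0 on a station plate, 0.009 when fully dropped into the slot, which leaves it 2 mm of play. Pushed on from there, the slotted plate gives elastically, about 7 N per mm; over 20 N strains it.
- catch: the station with the slotted plate; the other station's plate is plain. Origin at the middle of the station, 60 mm from the arm's pivot, on top of the index plate; axes as the index plate's. The 10 x 22 mm slot lies anywhere from 18 mm before to 18 mm after this point along x (about 0.31 rad of arm angle), which cannot be read here.
- clamp (a joint): clamp lever, rad: 0 at its first end position, 1.0 at its other end position; it starts near 0, stays where it is left, and needs about 1 N at the tip.
- clamp_tip (a point): centre of the black ball, 26 mm in diameter, at the upper end of the clamp lever, 70 mm from its pivot.
- clamp_pivot (a point): pivot of the clamp lever, 40 mm above the bench; this point's x axis is the level direction in which the lever's tip swings: from 0.5 rad short of upright on the -x side to 0.5 rad past upright on the +x side. The lever moves in the x-z plane of this point.
- spare_wheel: loose dark caster wheel lying flat, 68 mm in diameter, 17 mm high; bystander, leave it alone
- pvc_tee: loose white plastic pipe tee, 68 x 59 x 42 mm; bystander, leave it alone
- tape_measure: loose yellow tape measure, 34 x 79 x 58 mm; bystander, leave it alone

How it is judged:
By the outcome, as a careful person would: the job done as asked, in the order asked, and still so for the second after the job is handed in, with the robot touching nothing.
It also fails if it takes over 58 s, if anything falls off the work surface, if the arm or the gripper's body presses on something with over 40 N, if the wrist force passes 120 N, or if a joint passes its speed limit or range.

## Working session

There is one attempt and no reset: what is moved stays moved. The work goes in short steps, Python scripts to look and compute and a tool call to move; the robot and the scene stay as the last step left them, time stands still between calls to the robot, and variables do not carry over. Pictures are saved under pics/ and viewed, about 8 in all and at most 12, crops included, and the job is handed in when it is done.

Besides the shell and the picture viewer there is one more tool, called after "Call:" in YAML: its name, and indented under it one key for each argument. send_rows: Moves the arm, as the interface text tells. Its arguments: {"type":"object","properties":{"deltas":{"type":"array","items":{"type":"array","items":{"type":"array","items":{"type":"number"}}}},"hand":{"type":"number"},"squeeze":{"type":"number"}},"required":["deltas"]}

```bash
mkdir -p pics; cat > h.py <<'E'
import numpy as np, cv2
from bench import get_obs, get_image, manip
from scipy.spatial.transform import Rotation as R
def T(o):
    M=np.eye(4);M[:3,:3]=R.from_rotvec(o["tcp_rot"]).as_matrix();M[:3,3]=o["tcp_pos"];return M
def ray(im,u,v,W,fish=False):
    f=240/np.tan(np.radians(im["vfov"])/2)
    x,y=u-im["cx"],v-im["cy"]
    if fish:
        r=np.hypot(x,y)+1e-9;a=r/f;d=np.array([np.sin(a)*x/r,np.sin(a)*y/r,np.cos(a)])
    else: d=np.array([x/f,y/f,1.])
    return W[:3,3],W[:3,:3]@d
def hit(o,d,z): return o+d*(z-o[2])/d[2]
def cam(n):
    o=get_obs();im=get_image(n)
    W=T(o)@im["hand_eye"] if n=="wrist" else im["world_from_camera"]
    return im,np.array(W),n=="wrist"
E
python3 - <<'E'
from h import *
o=get_obs();print(o,manip.grasp_offset);print(T(o).round(3))
for n in("scene","top","wrist"):
    im,W,f=cam(n);cv2.imwrite(f"pics/{n}0.png",im["pixels"]);print(n,im["vfov"],im["cx"],im["cy"],W.round(3).tolist())
E
```

```text
{'t': 0.0, 'qpos': array([ 1.16697325e+00,  3.20292340e-01,  1.56566918e+00, -3.25397289e-06,
        1.25736358e+00, -1.99972043e-02]), 'joint_velocities': array([ 2.01336796e-03,  5.56444529e-04,  2.68824413e-04,  8.56349852e-04,
       -4.26139986e-05,  6.01624766e-04]), 'joint_efforts': array([ 7.08744155e-04, -4.15531754e+01, -2.34166235e+01,  1.67901267e-04,
        8.21218360e-03, -5.17393531e-06]), 'tcp_pos': array([0.2151377 , 0.53273766, 0.23048581]), 'tcp_rot': array([-0.92295918,  1.368172  ,  0.92140494]), 'contact_force': array([-0.01406664, -0.68496775, -0.47297392]), 'ft_torque': array([ 0.00149779,  0.0187413 , -0.0167727 ]), 'width': 1.0031666279999876} -0.0187
[[-0.001 -0.927  0.374  0.215]
 [-0.002  0.374  0.927  0.533]
 [-1.     0.    -0.002  0.23 ]
 [ 0.     0.     0.     1.   ]]
scene 43.66011683158622 323.71436916705187 237.70422250738255 [[0.597, -0.411, 0.689, -0.301], [-0.802, -0.318, 0.505, -0.566], [0.011, -0.854, -0.519, 0.758], [0.0, 0.0, 0.0, 1.0]]
top 44.09237357356908 323.49832092976396 240.3067816662428 [[0.019, -0.982, 0.187, 0.348], [-1.0, -0.017, 0.013, 0.082], [-0.01, -0.187, -0.982, 1.126], [0.0, 0.0, 0.0, 1.0]]
wrist 65.70646984690485 324.5645496710994 246.40869585967832 [[0.374, 0.886, 0.273, 0.144], [0.927, -0.357, -0.112, 0.56], [-0.002, 0.295, -0.955, 0.372], [0.0, 0.0, 0.0, 1.0]]
```

View pics/top0.png

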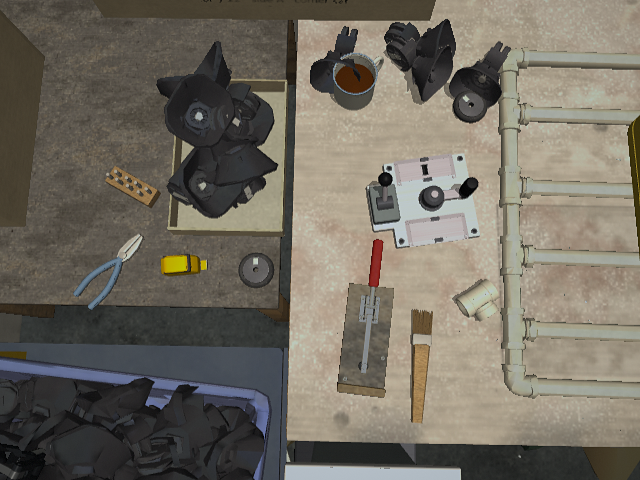

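View pics/scene0.png

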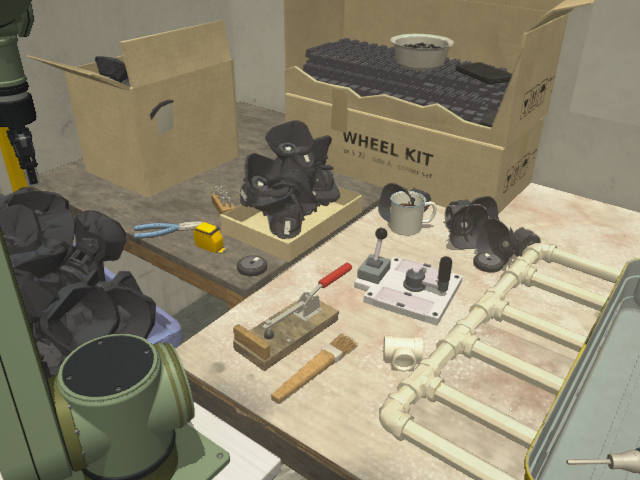

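```bash
python3 - <<'E'
import cv2
a=cv2.imread("pics/top0.png")[135:260,350:500]
b=cv2.imread("pics/scene0.png")[215:330,340:475]
a=cv2.resize(a,(600,500),interpolation=cv2.INTER_CUBIC)
cv2.imwrite("pics/c1.png",a)
E
```

```text
(no output)
```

View pics/c1.png

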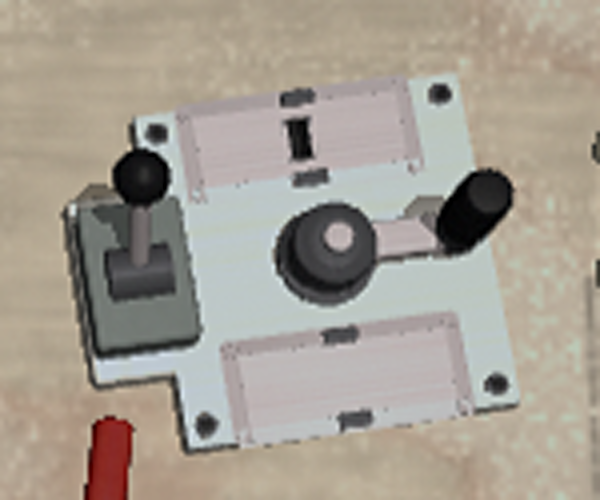

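```bash
python3 - <<'E'
from h import *
im,W,_=cam("top")
P=lambda u,v,z: hit(*ray(im,350+u/4,135+v/4,W),z)
c=np.array([P(*p,.018) for p in[(135,118),(457,73),(520,403),(187,452)]]);print(c.round(4),c.mean(0))
d=[np.linalg.norm(c[i]-c[(i+1)%4]) for i in range(4)];print(d)
x=(c[1]-c[0]+c[2]-c[3]);print("yaw",np.arctan2(x[1],x[0]), np.arctan2(*-(c[0]-c[3]+c[1]-c[2])[:2])) 
print("slot",P(300,139,.02),"hub",P(338,235,.05),"handletop",P(488,188,.09),P(488,188,.08))
print("clamp tip",P(141,175,.1014),"clamp piv",P(140,265,.055))
s=get_image("scene");Ws=np.array(s["world_from_camera"])
# ball & handle in scene
for n,a,b in[("ball",(141,175),(381,233)),("handletop",(488,188),(446,262))]:
    o1,d1=ray(im,350+a[0]/4,135+a[1]/4,W);o2,d2=ray(s,*b,Ws)
    A=np.c_[d1,-d2];t=np.linalg.lstsq(A,o2-o1,rcond=None)[0];print(n,o1+d1*t[0],o2+d2*t[1])
cv2.imwrite("pics/s1.png",cv2.resize(s["pixels"][215:330,340:475],None,fx=4,fy=4,interpolation=2))
E
```

```text
[[ 0.7105 -0.0182  0.018 ]
 [ 0.736  -0.1753  0.018 ]
 [ 0.5721 -0.201   0.018 ]
 [ 0.5457 -0.0428  0.018 ]] [ 0.64108645 -0.10932623  0.018     ]
[np.float64(0.15909326440493177), np.float64(0.1658415611213517), np.float64(0.16032885662619883), np.float64(0.16662986812060124)]
yaw -1.4079003264464256 -1.7227963873477945
slot [ 0.70052221 -0.09798474  0.02      ] hub [ 0.64441643 -0.11026019  0.05      ] handletop [ 0.65646929 -0.17116881  0.09      ] [ 0.65944869 -0.17361064  0.08      ]
clamp tip [ 0.65661112 -0.0133759   0.1014    ] clamp piv [ 0.62710429 -0.01720092  0.055     ]
ball [ 0.655962   -0.01317585  0.10355372] [ 0.65739827 -0.01496076  0.10415239]
handletop [ 0.65529329 -0.17020499  0.09394713] [ 0.65548506 -0.17046548  0.09406787]
```

View pics/s1.png

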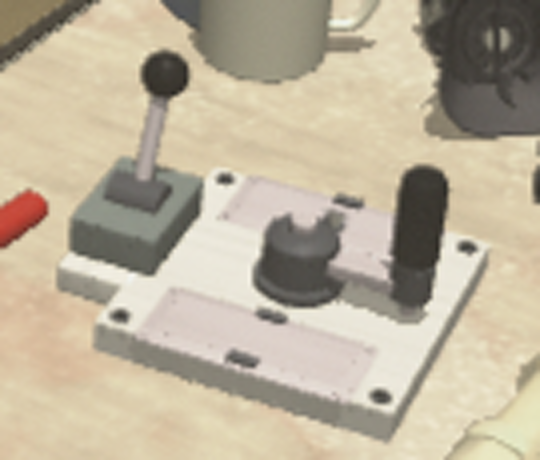

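Top view: the index plate is centred near pixel (432,197) and the slot is in the upper plate (424,170), which is index +y. The handle is at (470,184), so the arm is near 0, and the short way is counter-clockwise. The clamp ball (385,179) leans to world +x. I'm moving above the handle now.

Call:
send_rows:
  deltas:
    - [[0, -40, -29, 0, 0, 0], [0, -80, -58, 0, 0, 0], [0, -120, -87, 0, 0, 0], [0, -160, -116, 0, 0, 0], [0, -200, -145, 0, 0, 0]]
  hand: 55

```text
t: 0.75
tcp_pos: [0.3471, 0.3221, 0.2314]
tcp_rot: [-0.922, 1.366, 0.922]
contact_force: [0.5, -0.8, -0.6]
width: 0.643
```

Call:
send_rows:
  deltas:
    - [[0, -40, -29, 0, 0, 0], [0, -80, -58, 0, 0, 0], [0, -120, -87, 0, 0, 0], [0, -160, -116, 0, 0, 0], [0, -200, -145, 0, 0, 0]]

```text
t: 1.25
tcp_pos: [0.4783, 0.1126, 0.2315]
tcp_rot: [-0.922, 1.366, 0.922]
contact_force: [0.7, 0.7, -0.2]
width: 0.643
```

Call:
send_rows:
  deltas:
    - [[0, -40, -29, 0, 0, 0], [0, -80, -58, 0, 0, 0], [0, -120, -87, 0, 0, 0], [0, -160, -116, 0, 0, 0], [0, -200, -145, 0, 0, 0]]

```text
t: 1.75
tcp_pos: [0.6095, -0.0968, 0.2312]
tcp_rot: [-0.921, 1.367, 0.922]
contact_force: [1.1, 0.8, 0.5]
width: 0.645
```

Call:
send_rows:
  deltas:
    - [[10, -36, -26, 0, 0, 0], [30, -71, -51, 0, 0, 0], [60, -71, -51, 0, 0, 0], [60, -71, -51, 0, 0, 0], [60, -71, -51, 0, 0, 0]]

```text
t: 2.25
tcp_pos: [0.6552, -0.1683, 0.1711]
tcp_rot: [-0.921, 1.368, 0.923]
contact_force: [-0.2, -0.5, 0.6]
width: 0.643
```

```bash
python3 - <<'E'
from h import *
o=get_obs();print(T(o).round(4),o["t"],o["contact_force"],o["qpos"],o["width"])
im,W,_=cam("wrist");cv2.imwrite("pics/w1.png",im["pixels"])
M=np.linalg.inv(T(o)@im["hand_eye"]);f=240/np.tan(np.radians(im["vfov"])/2)
for p in[(.655,-.169,.094),(.641,-.109,.018),(.7003,-.0996,.02)]:
    c=M@np.r_[p,1];r=np.hypot(*c[:2]);a=np.arctan2(r,c[2]);print(p,im["cx"]+f*a*c[0]/r,im["cy"]+f*a*c[1]/r)
E
```

```text
[[-1.500e-03 -9.273e-01  3.743e-01  6.552e-01]
 [ 7.000e-04  3.743e-01  9.273e-01 -1.683e-01]
 [-1.000e+00  1.700e-03  1.000e-04  1.711e-01]
 [ 0.000e+00  0.000e+00  0.000e+00  1.000e+00]] 2.25 [-0.16047308 -0.5088059   0.57931568] [-2.68653087e-01  5.18133836e-01  1.39847593e+00  3.09005039e-04
  1.22663644e+00 -1.45589316e+00] 0.6433918392479149
(0.655, -0.169, 0.094) 326.5328071448138 259.5950413267533
(0.641, -0.109, 0.018) 388.67073045110595 186.84402637818835
(0.7003, -0.0996, 0.02) 422.18522109835664 248.5578278868025
```

View pics/w1.png

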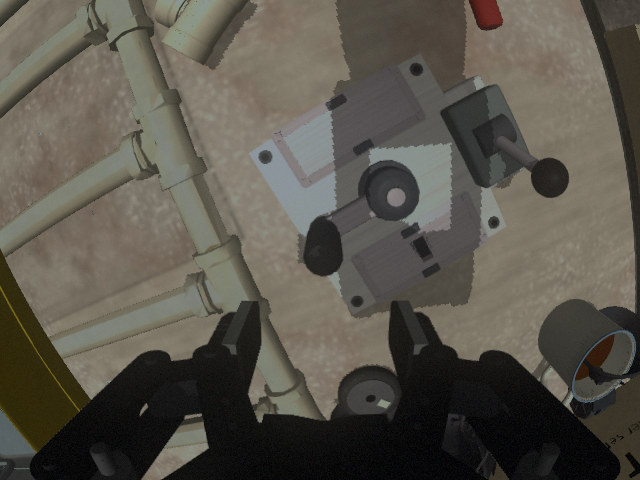

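The wrist view puts the handle top at (323,258), about 1 mm from the prediction, and a dark slot in the +x-side plate at (421,247). Descending and gripping.

Call:
send_rows:
  deltas:
    - [[35, 0, 0, 0, 0, 0], [70, 0, 0, 0, 0, 0], [95, 0, 0, 0, 0, 0], [113, 0, 0, 0, 0, 0], [113, 0, 0, 0, 0, 0]]

```text
t: 2.8
tcp_pos: [0.6547, -0.1675, 0.0578]
tcp_rot: [-0.922, 1.368, 0.925]
contact_force: [0.1, -0.5, 0.4]
width: 0.643
```

Call:
send_rows:
  deltas:
    - [[0, 0, 0, 0, 0, 0], [0, 0, 0, 0, 0, 0], [0, 0, 0, 0, 0, 0], [0, 0, 0, 0, 0, 0], [0, 0, 0, 0, 0, 0]]
  hand: 15
  squeeze: 40

```text
t: 3.3
tcp_pos: [0.6569, -0.1699, 0.0612]
tcp_rot: [-0.925, 1.364, 0.918]
contact_force: [-0.9, -3.5, 7.5]
width: 0.277
```

```bash
cat > plan.py <<'E'
import sys
from h import *
o=get_obs();M=T(o);C=np.array([.641,-.109])
p=o["tcp_pos"][:2];r=p-C;yaw=-1.414
a=np.arctan2(r[1],r[0])-yaw
t=np.array([-np.sin(a+yaw),np.cos(a+yaw)]);n=np.array([np.cos(a+yaw),np.sin(a+yaw)])
F=o["contact_force"];print("t",o["t"],"R",np.linalg.norm(r).round(4),"ang",a.round(3),"F tan",(F[:2]@t).round(1),"rad",(F[:2]@n).round(1),"z",F[2].round(1),"z",o["tcp_pos"][2].round(4),"w",o["width"].round(3))
for g in map(float,sys.argv[1:]):
    q=C+.06*np.array([np.cos(g+yaw),np.sin(g+yaw)])-p
    d=M[:3,:3].T@np.r_[q,0]*1000;print(g,d.round(1))
E
python3 plan.py 0.2 0.4 0.6 0.8 1.0 1.2 1.57
```

```text
Traceback (most recent call last):
  File "plan.py", line 7, in <module>
    F=o["contact_force"];print("t",o["t"],"R",np.linalg.norm(r).round(4),"ang",a.round(3),"F tan",(F[:2]@t).round(1),"rad",(F[:2]@n).round(1),"z",F[2].round(1),"z",o["tcp_pos"][2].round(4),"w",o["width"].round(3))
                                                                                                                                                                                                 ^^^^^^^^^^^^^^^^
AttributeError: 'float' object has no attribute 'round'
```

```bash
sed -i 's/"w",o\["width"\].round(3)/"w",round(o["width"],3)/' plan.py
python3 plan.py 0.2 0.4 0.6 0.8 1.0 1.2 1.57
```

```text
t 3.3 R 0.0629 ang 0.099 F tan -1.8 rad 3.2 z 7.5 z 0.0612 w 0.277
0.2 [ 0.  -2.9  6.2]
0.4 [  0.1 -10.9  15.1]
0.6 [  0.1 -17.   25.4]
0.8 [  0.1 -20.9  36.8]
1.0 [  0.1 -22.4  48.6]
1.2 [  0.1 -21.6  60.6]
1.57 [  0.  -13.9  81.3]
```

Call:
send_rows:
  deltas:
    - [[0, 0, 0, 0, 0, 0], [0, 0, 0, 0, 0, 0]]

```text
t: 3.5
tcp_pos: [0.6569, -0.1698, 0.0612]
tcp_rot: [-0.925, 1.364, 0.918]
contact_force: [-0.3, -2.8, 7.0]
width: 0.275
```

Call:
send_rows:
  deltas:
    - [[-1.5, -1.5, -0.7, 0, 0, 0], [-3.5, -2.9, -1.4, 0, 0, 0], [-3.5, -2.9, -1.4, 0, 0, 0]]

```text
t: 3.8
tcp_pos: [0.6569, -0.1699, 0.0613]
tcp_rot: [-0.919, 1.367, 0.924]
contact_force: [-1.8, 3.3, -0.9]
width: 0.281
```

```bash
sed -i 's/C=np.array(.*/C=np.array([.644,-.1115])/' plan.py
python3 plan.py 0.15 0.25 .35 .45
```

```text
t 3.8 R 0.0598 ang 0.06 F tan -1.1 rad -3.6 z -0.9 z 0.0613 w 0.281
0.15 [-0.  -4.4  3.1]
0.25 [-0.  -8.8  7.2]
0.35 [ -0.  -12.8  11.6]
0.45 [ -0.  -16.4  16.5]
```

```bash
cat > arc.py <<'E'
import sys
from h import *
# start angle, step, calls, rows : per-call rows rel. to call start (nominal arc), tool y/z mm
a0,st,nc,nr=float(sys.argv[1]),float(sys.argv[2]),int(sys.argv[3]),5
yaw=-1.414;M=T(get_obs())[:3,:3]
ty,tz=np.array([-.9273,.3743]),np.array([.3743,.9273])
P=lambda a:60*np.array([np.cos(a+yaw),np.sin(a+yaw)])
for c in range(nc):
    s=a0+c*nr*st
    print(round(s,3),[[0,float(round(d@ty,1)),float(round(d@tz,1)),0,0,0] for d in[P(s+st*(i+1))-P(s) for i in range(nr)]])
E
python3 arc.py .06 .035 4; python3 arc.py .76 .03 3;python3 arc.py 1.21 .015 9
```

```text
0.06 [[0, -1.7, 1.2, 0, 0, 0], [0, -3.4, 2.5, 0, 0, 0], [0, -5.0, 3.8, 0, 0, 0], [0, -6.6, 5.2, 0, 0, 0], [0, -8.1, 6.7, 0, 0, 0]]
0.235 [[0, -1.5, 1.5, 0, 0, 0], [0, -2.9, 3.0, 0, 0, 0], [0, -4.3, 4.6, 0, 0, 0], [0, -5.6, 6.3, 0, 0, 0], [0, -6.8, 8.0, 0, 0, 0]]
0.41 [[0, -1.2, 1.7, 0, 0, 0], [0, -2.3, 3.5, 0, 0, 0], [0, -3.4, 5.3, 0, 0, 0], [0, -4.4, 7.2, 0, 0, 0], [0, -5.3, 9.0, 0, 0, 0]]
0.585 [[0, -0.9, 1.9, 0, 0, 0], [0, -1.7, 3.9, 0, 0, 0], [0, -2.4, 5.8, 0, 0, 0], [0, -3.1, 7.8, 0, 0, 0], [0, -3.7, 9.8, 0, 0, 0]]
0.76 [[0, -0.5, 1.7, 0, 0, 0], [0, -0.9, 3.5, 0, 0, 0], [0, -1.2, 5.3, 0, 0, 0], [0, -1.5, 7.0, 0, 0, 0], [0, -1.7, 8.8, 0, 0, 0]]
0.91 [[0, -0.2, 1.8, 0, 0, 0], [0, -0.3, 3.6, 0, 0, 0], [0, -0.4, 5.4, 0, 0, 0], [0, -0.4, 7.2, 0, 0, 0], [0, -0.4, 9.0, 0, 0, 0]]
1.06 [[0, 0.1, 1.8, 0, 0, 0], [0, 0.2, 3.6, 0, 0, 0], [0, 0.4, 5.4, 0, 0, 0], [0, 0.6, 7.2, 0, 0, 0], [0, 0.9, 8.9, 0, 0, 0]]
1.21 [[0, 0.2, 0.9, 0, 0, 0], [0, 0.3, 1.8, 0, 0, 0], [0, 0.5, 2.6, 0, 0, 0], [0, 0.7, 3.5, 0, 0, 0], [0, 1.0, 4.4, 0, 0, 0]]
1.285 [[0, 0.2, 0.9, 0, 0, 0], [0, 0.5, 1.7, 0, 0, 0], [0, 0
[... 251 characters left out ...]
 1.1, 2.5, 0, 0, 0], [0, 1.5, 3.3, 0, 0, 0], [0, 1.9, 4.1, 0, 0, 0]]
1.51 [[0, 0.4, 0.8, 0, 0, 0], [0, 0.9, 1.6, 0, 0, 0], [0, 1.3, 2.4, 0, 0, 0], [0, 1.8, 3.1, 0, 0, 0], [0, 2.2, 3.9, 0, 0, 0]]
1.585 [[0, 0.5, 0.8, 0, 0, 0], [0, 1.0, 1.5, 0, 0, 0], [0, 1.5, 2.3, 0, 0, 0], [0, 2.0, 3.0, 0, 0, 0], [0, 2.5, 3.7, 0, 0, 0]]
1.66 [[0, 0.5, 0.7, 0, 0, 0], [0, 1.1, 1.4, 0, 0, 0], [0, 1.6, 2.1, 0, 0, 0], [0, 2.2, 2.8, 0, 0, 0], [0, 2.8, 3.5, 0, 0, 0]]
1.735 [[0, 0.6, 0.7, 0, 0, 0], [0, 1.2, 1.4, 0, 0, 0], [0, 1.8, 2.0, 0, 0, 0], [0, 2.4, 2.7, 0, 0, 0], [0, 3.0, 3.3, 0, 0, 0]]
1.81 [[0, 0.6, 0.6, 0, 0, 0], [0, 1.3, 1.3, 0, 0, 0], [0, 1.9, 1.9, 0, 0, 0], [0, 2.6, 2.5, 0, 0, 0], [0, 3.3, 3.1, 0, 0, 0]]
```

Call:
send_rows:
  deltas:
    - [[0, -1.7, 1.2, 0, 0, 0], [0, -3.4, 2.5, 0, 0, 0], [0, -5.0, 3.8, 0, 0, 0], [0, -6.6, 5.2, 0, 0, 0], [0, -8.1, 6.7, 0, 0, 0]]

```text
t: 4.3
tcp_pos: [0.6655, -0.1678, 0.0613]
tcp_rot: [-0.92, 1.371, 0.926]
contact_force: [-5.8, 0.9, 0.8]
width: 0.28
```

```bash
python3 plan.py .235
```

```text
t 4.3 R 0.0602 ang 0.208 F tan -5.1 rad -2.9 z 0.8 z 0.0613 w 0.28
0.235 [-0.  -1.   1.3]
```

Call:
send_rows:
  deltas:
    - [[0, -1.5, 1.5, 0, 0, 0], [0, -2.9, 3.0, 0, 0, 0], [0, -4.3, 4.6, 0, 0, 0], [0, -5.6, 6.3, 0, 0, 0], [0, -6.8, 8.0, 0, 0, 0]]

```text
t: 4.8
tcp_pos: [0.675, -0.1637, 0.0613]
tcp_rot: [-0.921, 1.371, 0.925]
contact_force: [-5.6, -0.9, -0.1]
width: 0.277
```

```bash
python3 plan.py .41
```

```text
t 4.8 R 0.0607 ang 0.38 F tan -5.3 rad -2.1 z -0.1 z 0.0613 w 0.277
0.41 [-0.  -0.5  1.9]
```

Call:
send_rows:
  deltas:
    - [[0, -1.2, 1.7, 0, 0, 0], [0, -2.3, 3.5, 0, 0, 0], [0, -3.4, 5.3, 0, 0, 0], [0, -4.4, 7.2, 0, 0, 0], [0, -5.3, 9.0, 0, 0, 0]]

```text
t: 5.3
tcp_pos: [0.6837, -0.1581, 0.0613]
tcp_rot: [-0.923, 1.371, 0.923]
contact_force: [-4.9, -2.8, -0.4]
width: 0.275
```

Call:
send_rows:
  deltas:
    - [[0, -0.9, 1.9, 0, 0, 0], [0, -1.7, 3.9, 0, 0, 0], [0, -2.4, 5.8, 0, 0, 0], [0, -3.1, 7.8, 0, 0, 0], [0, -3.7, 9.8, 0, 0, 0]]

```text
t: 5.8
tcp_pos: [0.6903, -0.152, 0.0613]
tcp_rot: [-0.925, 1.373, 0.923]
contact_force: [-5.6, -6.7, -0.3]
width: 0.278
```

```bash
python3 plan.py .76
```

```text
t 5.8 R 0.0615 ang 0.696 F tan -8.7 rad 0.2 z -0.3 z 0.0613 w 0.278
0.76 [-0.   0.3  4.2]
```

Call:
send_rows:
  deltas:
    - [[0, -0.5, 1.7, 0, 0, 0], [0, -0.9, 3.5, 0, 0, 0], [0, -1.2, 5.3, 0, 0, 0], [0, -1.5, 7.0, 0, 0, 0], [0, -1.7, 8.8, 0, 0, 0]]

```text
t: 6.3
tcp_pos: [0.6966, -0.1441, 0.0613]
tcp_rot: [-0.925, 1.37, 0.921]
contact_force: [-3.1, -6.3, -2.2]
width: 0.275
```

```bash
python3 plan.py .91
```

```text
t 6.3 R 0.0619 ang 0.859 F tan -7.0 rad 0.7 z -2.2 z 0.0613 w 0.275
0.91 [-0.   1.4  3.3]
```

```bash
python3 - <<'E'
import numpy as np
from scipy.optimize import least_squares
p=np.array([(0.6569,-.1699),(0.6655,-.1678),(0.675,-.1637),(0.6837,-.1581),(0.6903,-.152),(0.6966,-.1441)])
r=least_squares(lambda c:np.hypot(*(p-c).T)-.06,[.644,-.11],x_scale=1e-3);print(r.x,r.fun)
E
```

```text
[ 0.64670869 -0.11079879] [-2.65404414e-05  1.87586181e-05 -8.86357452e-06  4.79956476e-05
 -1.88164382e-05 -1.57200686e-05]
```

Call:
send_rows:
  deltas:
    - [[0, -0.2, 1.8, 0, 0, 0], [0, -0.3, 3.6, 0, 0, 0], [0, -0.4, 5.4, 0, 0, 0], [0, -0.4, 7.2, 0, 0, 0], [0, -0.4, 9.0, 0, 0, 0]]

```text
t: 6.8
tcp_pos: [0.7011, -0.1362, 0.0614]
tcp_rot: [-0.926, 1.369, 0.919]
contact_force: [-1.3, -6.0, -3.5]
width: 0.276
```

Call:
send_rows:
  deltas:
    - [[0, 0.1, 1.8, 0, 0, 0], [0, 0.2, 3.6, 0, 0, 0], [0, 0.4, 5.4, 0, 0, 0], [0, 0.6, 7.2, 0, 0, 0], [0, 0.9, 8.9, 0, 0, 0]]

```text
t: 7.3
tcp_pos: [0.7043, -0.1277, 0.0614]
tcp_rot: [-0.927, 1.368, 0.918]
contact_force: [0.4, -7.8, -3.8]
width: 0.282
```

```bash
python3 plan.py 1.21
```

```text
t 7.3 R 0.0625 ang 1.152 F tan -7.4 rad 2.4 z -3.8 z 0.0614 w 0.282
1.21 [-0.   3.   3.2]
```

```bash
sed -i 's/C=np.array(.*/C=np.array([.6467,-.1108])/' plan.py; python3 plan.py 1.2 1.25 1.3; python3 arc.py 1.2 .01 14
```

```text
t 7.3 R 0.0601 ang 1.129 F tan -7.4 rad 2.6 z -3.8 z 0.0614 w 0.282
1.2 [-0.   0.6  4.2]
1.25 [-0.   1.2  7.2]
1.3 [-0.   1.9 10.1]
1.2 [[0, 0.1, 0.6, 0, 0, 0], [0, 0.2, 1.2, 0, 0, 0], [0, 0.3, 1.8, 0, 0, 0], [0, 0.5, 2.4, 0, 0, 0], [0, 0.6, 2.9, 0, 0, 0]]
1.25 [[0, 0.1, 0.6, 0, 0, 0], [0, 0.3, 1.2, 0, 0, 0], [0, 0.4, 1.8, 0, 0, 0], [0, 0.6, 2.3, 0, 0, 0], [0, 0.7, 2.9, 0, 0, 0]]
1.3 [[0, 0.2, 0.6, 0, 0, 0], [0, 0.3, 1.2, 0, 0, 0], [0, 0.5, 1.7, 0, 0, 0], [0, 0.7, 2.3, 0, 0, 0], [0, 0.9, 2.9, 0, 0, 0]]
1.35 [[0, 0.2, 0.6, 0, 0, 0], [0, 0.4, 1.1, 0, 0, 0], [0, 0.6, 1.7, 0, 0, 0], [0, 0.8, 2.3, 0, 0, 0], [0, 1.0, 2.8, 0, 0, 0]]
1.4 [[0, 0.2, 0.6, 0, 0, 0], [0, 0.4, 1.1, 0, 0, 0], [0, 0.7, 1.7, 0, 0, 0], [0, 0.9, 2.2, 0, 0, 0], [0, 1.2, 2.8, 0, 0, 0]]
1.45 [[0, 0.2, 0.5, 0, 0, 0], [0, 0.5, 1.1, 0, 0, 0], [0, 0.8, 1.6, 0, 0, 0], [0, 1.0, 2.2, 0, 0, 0], [0, 1.3, 2.7, 0, 0, 0]]
1.5 [[0, 0.3, 0.5, 0, 0, 0], [0, 0.6, 1.1, 0, 0, 0], [0, 0.8, 1.6, 0, 0, 0], [0, 1.1, 2.1, 0, 0, 0], [0, 1.4, 2.6, 0, 0, 0]]
1.55 [[0, 0.3, 0.5, 0, 0, 0], [0, 0.6, 1.0, 0, 0, 0], [0, 0.9, 1.5, 0, 0, 0], [0, 1.2, 2.1, 0, 0, 0], [0, 1.6, 2.6, 0, 0, 0]]
1.6 [[0, 0.3, 0.5, 0, 0, 0], [0, 0.7, 1.0, 0, 0, 0], [0, 1.0, 1.5, 0, 0, 0], [0, 1.3, 2.0, 0, 0, 0], [0, 1.7, 2.5, 0, 0, 0]]
1.65 [[0, 0.4, 0.5, 0, 0, 0], [0, 0.7, 1.0, 0, 0, 0], [0, 1.1, 1.4, 0, 0, 0], [0, 1.4, 1.9, 0, 0, 0], [0, 1.8, 2.4, 0, 0, 0]]
1.7 [[0, 0.4, 0.5, 0, 0, 0], [0, 0.8, 0.9, 0, 0, 0], [0, 1.1, 1.4, 0, 0, 0], [0, 1.5, 1.9, 0, 0, 0], [0, 1.9, 2.3, 0, 0, 0]]
1.75 [[0, 0.4, 0.4, 0, 0, 0], [0, 0.8, 0.9, 0, 0, 0], [0, 1.2, 1.3, 0, 0, 0], [0, 1.6, 1.8, 0, 0, 0], [0, 2.0, 2.2, 0, 0, 0]]
1.8 [[0, 0.4, 0.4, 0, 0, 0], [0, 0.8, 0.9, 0, 0, 0], [0, 1.3, 1.3, 0, 0, 0], [0, 1.7, 1.7, 0, 0, 0], [0, 2.1, 2.1, 0, 0, 0]]
1.85 [[0, 0.4, 0.4, 0, 0, 0], [0, 0.9, 0.8, 0, 0, 0], [0, 1.3, 1.2, 0, 0, 0], [0, 1.8, 1.6, 0, 0, 0], [0, 2.2, 2.0, 0, 0, 0]]
```

Call:
send_rows:
  deltas:
    - [[0, -0.3, 0.6, 0, 0, 0], [0, -0.3, 1.2, 0, 0, 0], [0, -0.3, 1.8, 0, 0, 0], [0, -0.3, 2.4, 0, 0, 0], [0, -0.3, 2.9, 0, 0, 0]]

```text
t: 7.8
tcp_pos: [0.7051, -0.1248, 0.0614]
tcp_rot: [-0.926, 1.368, 0.92]
contact_force: [-0.1, -5.1, -3.2]
width: 0.281
```

```bash
python3 plan.py
```

```text
t 7.8 R 0.0601 ang 1.179 F tan -5.0 rad 1.1 z -3.2 z 0.0614 w 0.281
```

Call:
send_rows:
  deltas:
    - [[0, 0.1, 0.6, 0, 0, 0], [0, 0.3, 1.2, 0, 0, 0], [0, 0.4, 1.8, 0, 0, 0], [0, 0.6, 2.3, 0, 0, 0], [0, 0.7, 2.9, 0, 0, 0]]

```text
t: 8.3
tcp_pos: [0.7058, -0.1219, 0.0614]
tcp_rot: [-0.926, 1.368, 0.919]
contact_force: [0.1, -6.6, -3.9]
width: 0.277
```

```bash
python3 plan.py
```

```text
t 8.3 R 0.0601 ang 1.229 F tan -6.4 rad 1.3 z -3.9 z 0.0614 w 0.277
```

Call:
send_rows:
  deltas:
    - [[0, 0.2, 0.6, 0, 0, 0], [0, 0.3, 1.2, 0, 0, 0], [0, 0.5, 1.7, 0, 0, 0], [0, 0.7, 2.3, 0, 0, 0], [0, 0.9, 2.9, 0, 0, 0]]

```text
t: 8.8
tcp_pos: [0.7063, -0.1188, 0.0614]
tcp_rot: [-0.926, 1.368, 0.919]
contact_force: [0.6, -6.2, -4.0]
width: 0.28
```

Call:
send_rows:
  deltas:
    - [[0, 0.2, 0.6, 0, 0, 0], [0, 0.4, 1.1, 0, 0, 0], [0, 0.6, 1.7, 0, 0, 0], [0, 0.8, 2.3, 0, 0, 0], [0, 1.0, 2.8, 0, 0, 0]]

```text
t: 9.3
tcp_pos: [0.7066, -0.1159, 0.0614]
tcp_rot: [-0.927, 1.367, 0.919]
contact_force: [1.7, -5.5, -4.1]
width: 0.278
```

Call:
send_rows:
  deltas:
    - [[0, 0.1, 0.6, 0, 0, 0], [0, 0.2, 1.1, 0, 0, 0], [0, 0.5, 1.7, 0, 0, 0], [0, 0.7, 2.2, 0, 0, 0], [0, 0.9, 2.8, 0, 0, 0]]

```text
t: 9.8
tcp_pos: [0.7068, -0.1129, 0.0614]
tcp_rot: [-0.926, 1.367, 0.919]
contact_force: [0.1, -5.8, -4.2]
width: 0.284
```

Call:
send_rows:
  deltas:
    - [[0, 0.2, 0.5, 0, 0, 0], [0, 0.5, 1.1, 0, 0, 0], [0, 0.8, 1.6, 0, 0, 0], [0, 1.0, 2.2, 0, 0, 0], [0, 1.3, 2.7, 0, 0, 0]]

```text
t: 10.3
tcp_pos: [0.7068, -0.1099, 0.0614]
tcp_rot: [-0.927, 1.367, 0.918]
contact_force: [2.1, -5.3, -3.8]
width: 0.278
```

Call:
send_rows:
  deltas:
    - [[0, 0.3, 0.5, 0, 0, 0], [0, 0.6, 1.1, 0, 0, 0], [0, 0.8, 1.6, 0, 0, 0], [0, 1.1, 2.1, 0, 0, 0], [0, 1.4, 2.6, 0, 0, 0]]

```text
t: 10.8
tcp_pos: [0.7067, -0.1069, 0.0614]
tcp_rot: [-0.927, 1.366, 0.918]
contact_force: [2.0, -5.8, -4.4]
width: 0.278
```

Call:
send_rows:
  deltas:
    - [[0, 0.3, 0.5, 0, 0, 0], [0, 0.5, 1.0, 0, 0, 0], [0, 0.8, 1.5, 0, 0, 0], [0, 1.1, 2.1, 0, 0, 0], [0, 1.5, 2.6, 0, 0, 0]]

```text
t: 11.3
tcp_pos: [0.7063, -0.1033, 0.0614]
tcp_rot: [-0.925, 1.366, 0.918]
contact_force: [2.3, -3.4, -4.4]
width: 0.28
```

Call:
send_rows:
  deltas:
    - [[0, 0.3, 0.5, 0, 0, 0], [0, 0.7, 1.0, 0, 0, 0], [0, 1.0, 1.5, 0, 0, 0]]

```text
t: 11.6
tcp_pos: [0.7058, -0.1001, 0.0614]
tcp_rot: [-0.924, 1.365, 0.92]
contact_force: [3.8, -1.5, -6.3]
width: 0.276
```

Call:
send_rows:
  deltas:
    - [[0, 0, 0, 0, 0, 0], [0, 0, 0, 0, 0, 0]]

```text
t: 11.8
tcp_pos: [0.7057, -0.0994, 0.0614]
tcp_rot: [-0.923, 1.365, 0.921]
contact_force: [5.6, -1.6, -7.4]
width: 0.28
```

Call:
send_rows:
  deltas:
    - [[0, 0.2, 0.5, 0, 0, 0], [0, 0.5, 1.0, 0, 0, 0], [0, 0.8, 1.5, 0, 0, 0]]

```text
t: 12.1
tcp_pos: [0.7053, -0.0977, 0.0614]
tcp_rot: [-0.923, 1.365, 0.921]
contact_force: [4.3, -2.9, -7.4]
width: 0.278
```

```bash
python3 plan.py
```

```text
t 12.1 R 0.0601 ang 1.634 F tan -3.8 rad 3.6 z -7.4 z 0.0614 w 0.278
```

Call:
send_rows:
  deltas:
    - [[0, 0.2, 0.4, 0, 0, 0], [0, 0.4, 0.8, 0, 0, 0], [0, 0.7, 1.2, 0, 0, 0]]

```text
t: 12.4
tcp_pos: [0.7052, -0.0972, 0.0614]
tcp_rot: [-0.924, 1.365, 0.92]
contact_force: [5.9, -4.1, -8.5]
width: 0.277
```

```bash
python3 plan.py
```

```text
t 12.4 R 0.0601 ang 1.642 F tan -5.4 rad 4.8 z -8.5 z 0.0614 w 0.277
```

Call:
send_rows:
  deltas:
    - [[0, 0.2, 0.5, 0, 0, 0], [0, 0.5, 1.0, 0, 0, 0], [0, 0.7, 1.4, 0, 0, 0], [0, 0.7, 1.4, 0, 0, 0]]

```text
t: 12.8
tcp_pos: [0.7051, -0.0967, 0.0614]
tcp_rot: [-0.926, 1.366, 0.919]
contact_force: [5.2, -6.2, -7.5]
width: 0.284
```

```bash
python3 plan.py
```

```text
t 12.8 R 0.0601 ang 1.65 F tan -7.2 rad 3.6 z -7.5 z 0.0614 w 0.284
```

Call:
send_rows:
  deltas:
    - [[0, -0.4, -0.8, 0, 0, 0], [0, -0.8, -1.6, 0, 0, 0], [0, -1.2, -2.4, 0, 0, 0], [0, -1.7, -3.3, 0, 0, 0]]

```text
t: 13.2
tcp_pos: [0.7053, -0.0977, 0.0614]
tcp_rot: [-0.921, 1.364, 0.922]
contact_force: [4.8, 2.4, -7.7]
width: 0.282
```

Call:
send_rows:
  deltas:
    - [[0, -0.4, -0.8, 0, 0, 0], [0, -0.8, -1.6, 0, 0, 0], [0, -1.2, -2.4, 0, 0, 0], [0, -1.2, -2.4, 0, 0, 0]]

```text
t: 13.6
tcp_pos: [0.7056, -0.0994, 0.0614]
tcp_rot: [-0.92, 1.364, 0.922]
contact_force: [5.8, 2.8, -6.4]
width: 0.283
```

```bash
python3 plan.py
```

```text
t 13.6 R 0.06 ang 1.606 F tan 1.7 rad 6.3 z -6.4 z 0.0614 w 0.283
```

Call:
send_rows:
  deltas:
    - [[0, -0.3, -0.6, 0, 0, 0], [0, -0.6, -1.2, 0, 0, 0], [0, -0.9, -1.8, 0, 0, 0], [0, -0.9, -1.8, 0, 0, 0]]

```text
t: 14.0
tcp_pos: [0.7059, -0.1006, 0.0614]
tcp_rot: [-0.919, 1.363, 0.923]
contact_force: [5.3, 5.8, -8.2]
width: 0.276
```

```bash
python3 plan.py
```

```text
t 14.0 R 0.06 ang 1.585 F tan 4.8 rad 6.2 z -8.2 z 0.0614 w 0.276
```

Call:
send_rows:
  deltas:
    - [[0, -0.3, -0.6, 0, 0, 0], [0, -0.6, -1.2, 0, 0, 0], [0, -0.9, -1.8, 0, 0, 0], [0, -0.9, -1.8, 0, 0, 0]]

```text
t: 14.4
tcp_pos: [0.706, -0.1012, 0.0614]
tcp_rot: [-0.918, 1.362, 0.924]
contact_force: [5.4, 8.7, -7.7]
width: 0.279
```

```bash
python3 plan.py
```

```text
t 14.4 R 0.06 ang 1.574 F tan 7.7 rad 6.7 z -7.7 z 0.0614 w 0.279
```

Call:
send_rows:
  deltas:
    - [[0, 0.4, 0.8, 0, 0, 0], [0, 0.8, 1.6, 0, 0, 0], [0, 1.2, 2.4, 0, 0, 0], [0, 1.6, 3.2, 0, 0, 0], [0, 2.1, 4.2, 0, 0, 0]]

```text
t: 14.9
tcp_pos: [0.7057, -0.0999, 0.0614]
tcp_rot: [-0.923, 1.364, 0.921]
contact_force: [5.6, -0.7, -8.3]
width: 0.277
```

```bash
python3 plan.py; python3 - <<'E'
from h import *
im,W,_=cam("top");cv2.imwrite("pics/c2.png",cv2.resize(im["pixels"][120:260,340:500],None,fx=4,fy=4,interpolation=2))
E
```

```text
t 14.9 R 0.06 ang 1.597 F tan -1.7 rad 5.4 z -8.3 z 0.0614 w 0.277
```

Call:
send_rows:
  deltas:
    - [[0, 0.2, 0.5, 0, 0, 0], [0, 0.2, 0.5, 0, 0, 0], [0, 0.2, 0.5, 0, 0, 0], [0, 0.2, 0.5, 0, 0, 0], [0, 0.2, 0.5, 0, 0, 0]]
  hand: 55

```text
t: 15.45
tcp_pos: [0.7045, -0.1001, 0.0621]
tcp_rot: [-0.922, 1.367, 0.922]
contact_force: [0.4, -0.7, -0.0]
width: 0.646
```

Call:
send_rows:
  deltas:
    - [[-25, 0, 0, 0, 0, 0], [-65, 0, 0, 0, 0, 0], [-105, 0, 0, 0, 0, 0], [-105, 0, 0, 0, 0, 0]]

```text
t: 15.85
tcp_pos: [0.7079, -0.1007, 0.1744]
tcp_rot: [-0.928, 1.357, 0.913]
contact_force: [0.0, -0.3, 1.5]
width: 0.648
```

```bash
python3 - <<'E'
from h import *
o=get_obs();print(T(o).round(4),o["t"])
im,W,_=cam("top");cv2.imwrite("pics/top2.png",im["pixels"])
im2,W2,_=cam("wrist");cv2.imwrite("pics/w2.png",im2["pixels"])
s,Ws,_=cam("scene");cv2.imwrite("pics/s2.png",s["pixels"])
a=cv2.resize(im["pixels"][120:270,340:500],(400,375),interpolation=2);b=cv2.resize(s["pixels"][205:335,345:485],(400,371),interpolation=2)
b=cv2.copyMakeBorder(b,0,4,0,0,0);cv2.imwrite("pics/m2.png",np.hstack([a,b]))
E
```

```text
[[ 0.0131 -0.9271  0.3745  0.7079]
 [-0.0019  0.3745  0.9272 -0.1007]
 [-0.9999 -0.0128  0.0031  0.1744]
 [ 0.      0.      0.      1.    ]] 15.85
```

View pics/m2.png

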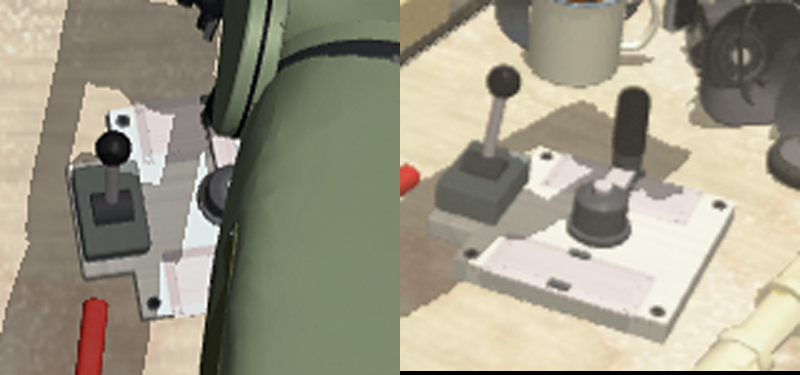

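View pics/w2.png

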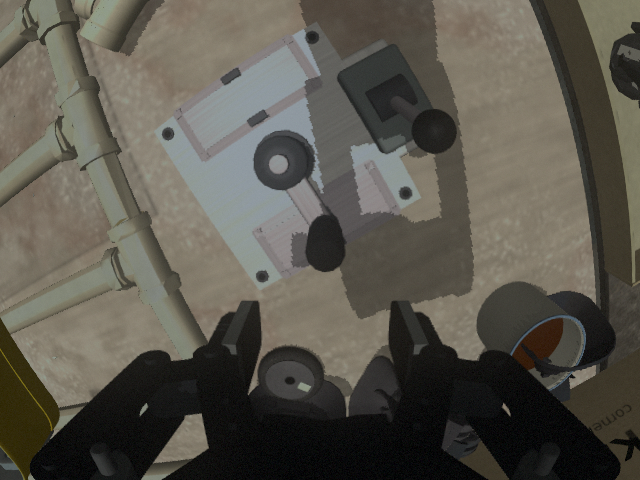

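The handle is now over the slot in the scene and wrist views, with the arm pointing to the +y station. The ball is at wrist (434,131), still leaning to +x. Measuring it and planning the push.

```bash
python3 - <<'E'
from h import *
o=get_obs();print(T(o).round(4),o["t"],o["qpos"])
im,W,_=cam("wrist")
print("ball moved px check");print("tip",hit(*ray(im,434,131,W,True),.1014),"handle top",hit(*ray(im,322,250,W,True),.094),"lever foot",hit(*ray(im,397,97,W,True),.055))
t=np.array([.656,-.014]);p=t+.045*np.array([.988,.154]);d=T(o)[:3,:3].T@(np.r_[p,o["tcp_pos"][2]]-o["tcp_pos"]);print(d*1000)
cv2.imwrite("pics/w3.png",im["pixels"])
E
```

```text
[[-9.000e-04 -9.272e-01  3.745e-01  7.040e-01]
 [ 3.000e-04  3.745e-01  9.272e-01 -1.000e-01]
 [-1.000e+00  9.000e-04 -1.000e-04  1.664e-01]
 [ 0.000e+00  0.000e+00  0.000e+00  1.000e+00]] 16.0 [-1.57366197e-01  5.75702744e-01  1.30709255e+00  1.39089629e-04
  1.25972995e+00 -1.34436519e+00]
ball moved px check
tip [ 0.6520778  -0.01463104  0.1014    ] handle top [ 0.69570692 -0.1003887   0.094     ] lever foot [ 0.62578898 -0.01777771  0.055     ]
[2.89749013e-02 3.81402331e+01 8.48522005e+01]
```

Call:
send_rows:
  deltas:
    - [[0, 9, 20, -7.5, 0, 0], [0, 18, 42, -15, 0, 0], [0, 28, 64, -23, 0, 0], [0, 38, 85, -31, 0, 0], [0, 38, 85, -31, 0, 0]]
  hand: 0

```text
t: 16.55
tcp_pos: [0.7, -0.0041, 0.1647]
tcp_rot: [-1.324, 1.13, 1.331]
contact_force: [-0.6, -0.9, -0.1]
width: -0.001
```

Call:
send_rows:
  deltas:
    - [[20, 0, 0, 0, 0, 0], [50, 0, 0, 0, 0, 0], [80, 0, 0, 0, 0, 0], [80, 0, 0, 0, 0, 0], [80, 0, 0, 0, 0, 0]]

```text
t: 17.05
tcp_pos: [0.7008, -0.0077, 0.086]
tcp_rot: [-1.322, 1.133, 1.325]
contact_force: [1.3, 0.2, 0.0]
width: -0.004
```

```bash
python3 - <<'E'
from h import *
o=get_obs();print(T(o).round(4),o["t"],o["contact_force"],o["width"])
im,W,_=cam("wrist");cv2.imwrite("pics/w4.png",im["pixels"])
print(T(o)[:3,:3].T@(np.r_[.589+.015,-.0235,.086]-o["tcp_pos"])*1000)
E
```

```text
[[-2.100e-03 -9.879e-01 -1.552e-01  7.008e-01]
 [-2.000e-04 -1.552e-01  9.879e-01 -7.700e-03]
 [-1.000e+00  2.100e-03  2.000e-04  8.600e-02]
 [ 0.000e+00  0.000e+00  0.000e+00  1.000e+00]] 17.05 [1.25881043 0.20562877 0.02809087] -0.004340738202163003
[ 0.17329663 98.08935456 -0.55207514]
```

View pics/w4.png

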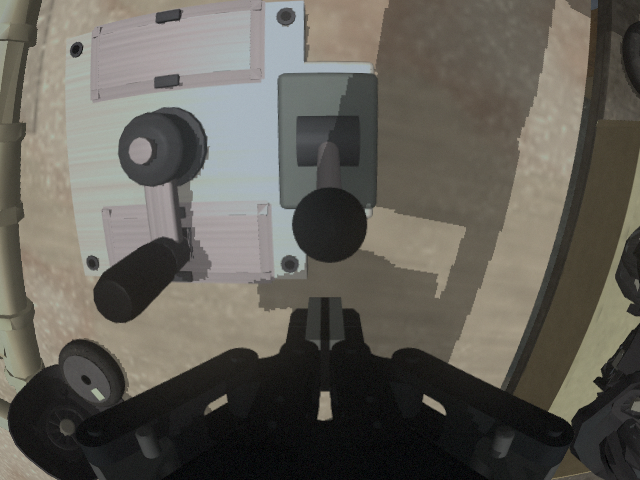

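Closed fingers (325,300) are lined up behind the ball (330,225). Pushing along tool +y.

Call:
send_rows:
  deltas:
    - [[0, 7, 1, 0, 0, 0], [0, 14, 1, 0, 0, 0], [0, 20, 1, 0, 0, 0], [0, 26, 1, 0, 0, 0], [0, 32, 1, 0, 0, 0]]

```text
t: 17.6
tcp_pos: [0.6698, -0.0111, 0.0878]
tcp_rot: [-1.325, 1.129, 1.322]
contact_force: [1.9, 0.3, 0.9]
width: -0.003
```

Call:
send_rows:
  deltas:
    - [[0, 6, 0, 0, 0, 0], [0, 12, 0, 0, 0, 0], [0, 18, 0, 0, 0, 0], [0, 24, 0, 0, 0, 0], [0, 30, 0, 0, 0, 0]]

```text
t: 18.1
tcp_pos: [0.6391, -0.0158, 0.0866]
tcp_rot: [-1.324, 1.131, 1.325]
contact_force: [1.8, 0.7, 0.7]
width: 0.001
```

Call:
send_rows:
  deltas:
    - [[0, 4, 0, 0, 0, 0], [0, 8, 0, 0, 0, 0], [0, 12, 0, 0, 0, 0], [0, 16, 0, 0, 0, 0], [0, 20, 0, 0, 0, 0]]

```text
t: 18.6
tcp_pos: [0.6197, -0.0189, 0.0867]
tcp_rot: [-1.324, 1.131, 1.324]
contact_force: [1.1, 0.5, -0.4]
width: -0.004
```

Now go on slowly to the end stop.

Call:
send_rows:
  deltas:
    - [[0, 2, 0, 0, 0, 0], [0, 4, 0, 0, 0, 0], [0, 6, 0, 0, 0, 0], [0, 8, 0, 0, 0, 0], [0, 10, 0, 0, 0, 0]]

```text
t: 19.1
tcp_pos: [0.6185, -0.0192, 0.0873]
tcp_rot: [-1.332, 1.116, 1.309]
contact_force: [22.6, 5.3, -17.5]
width: -0.003
```

Call:
send_rows:
  deltas:
    - [[0, 1, 0, 0, 0, 0], [0, 2, 0, 0, 0, 0], [0, 3, 0, 0, 0, 0], [0, 4, 0, 0, 0, 0], [0, 5, 0, 0, 0, 0]]

```text
t: 19.6
tcp_pos: [0.6184, -0.0193, 0.0875]
tcp_rot: [-1.336, 1.109, 1.3]
contact_force: [33.2, 8.1, -23.2]
width: -0.002
```

Call:
send_rows:
  deltas:
    - [[0, -10, 0, 0, 0, 0], [0, -20, 0, 0, 0, 0], [0, -40, 0, 0, 0, 0], [0, -60, 0, 0, 0, 0], [0, -60, 0, 0, 0, 0]]

```text
t: 20.1
tcp_pos: [0.6659, -0.0117, 0.0866]
tcp_rot: [-1.325, 1.13, 1.324]
contact_force: [0.1, -0.6, 0.2]
width: -0.002
```

Call:
send_rows:
  deltas:
    - [[-30, 0, 0, 0, 0, 0], [-70, -20, 0, 0, 0, 0], [-110, -40, 0, 0, 0, 0], [-130, -40, 0, 0, 0, 0], [-130, -40, 0, 0, 0, 0]]

```text
t: 20.6
tcp_pos: [0.7047, -0.0058, 0.2207]
tcp_rot: [-1.327, 1.127, 1.32]
contact_force: [-0.1, 0.6, -0.7]
width: 0.001
```

```bash
python3 - <<'E'
from h import *
o=get_obs();print(o["tcp_pos"],o["t"],o["contact_force"])
s,Ws,_=cam("scene");w,_,_=cam("wrist");im,W,_=cam("top")
b=cv2.resize(s["pixels"][205:335,345:485],(400,371),interpolation=2)
c=cv2.resize(w["pixels"],(495,371));cv2.imwrite("pics/m5.png",cv2.resize(np.hstack([b,c]),(800,332)))
cv2.imwrite("pics/top5.png",im["pixels"]);cv2.imwrite("pics/s5.png",s["pixels"]);cv2.imwrite("pics/w5.png",w["pixels"])
E
```

```text
[ 0.70470419 -0.00579574  0.22065428] 20.6 [-0.0806561   0.58630538 -0.6787738 ]
```

View pics/m5.png

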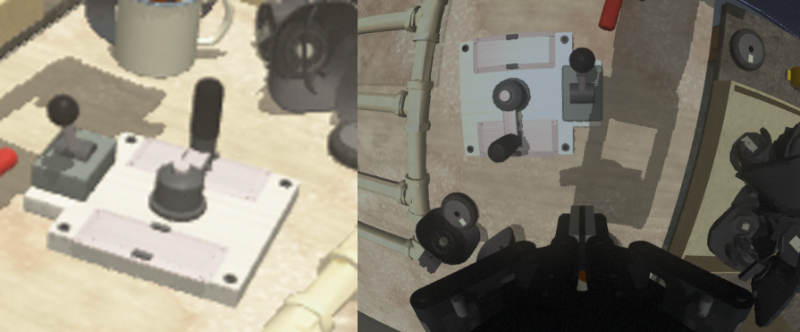

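```bash
python3 - <<'E'
from h import *
s,W,_=cam("scene")
for n,(u,v),z in[("tip start",(381,233),.1014),("tip now",(369.7,247.7),.1014),("handle top now",(345+208/2.555,205+83/2.555),.094)]: print(n,hit(*ray(s,u,v,W),z))
a=cv2.imread("pics/s2.png")[225:290,400:450].astype(int);b=cv2.imread("pics/s5.png")[225:290,400:450].astype(int)
m=[(x[...,:3].max(2)<70) for x in(a,b)];print([np.mean(np.nonzero(q),1) for q in m])
E
```

```text
tip start [ 0.66142874 -0.01264071  0.1014    ]
tip now [ 0.59687738 -0.02562039  0.1014    ]
handle top now [ 0.71604115 -0.09353868  0.094     ]
[array([22.97835498, 25.64502165]), array([22.97747748, 25.72522523])]
```

```bash
python3 -c "
from bench import manip;print(manip.job_done())"
```

```text
the job is handed in; nothing more can be done
None
```

I turned the index arm counter-clockwise, the shorter way, from about 0.06 to 1.6 rad at the slotted +y station. The pin caught in the slot, and I handed the job in at about 21 s of the 58 s allowed.

- **Pin in the slot:** near 1.59 rad the tangential force fell from about 6 N to 1.5 N. The handle also jumped 2 mm ahead of the command, and the vertical force changed by about 3.5 N. I then felt a stop each way at 7 to 8 N, well under 20 N, before centring and letting go. I didn't see the pin itself, because the handle covers the slot. I judged it fully dropped from these forces and from the handle sitting over the slot seen at the start.
- **Clamp lever:** I pushed it with closed fingers until it stopped, then backed off clear. The last push into the stop went further than needed: the wrist sensor showed 33 N sideways and 23 N down, about 41 N in all. That was finger contact, far below the 120 N wrist limit. The scene camera showed the ball had moved about 66 mm of the expected 67 mm.
- **After the clamp move:** the handle had not moved (under 0.1 pixel in the scene view). The robot was in free air at z = 0.22 m with near-zero force. I never went near the loose things, and the wheel, tee and tape were not measured again.
- **Checks that disagreed:** the pivot I got from the camera was about 3 to 5 mm off the circle fitted to the motion. My last rough handle reading from the scene view was about 13 mm off. I went by the motion fit and the felt stops.

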